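# Put the strays back in their stock bins

### The arm

A 6-joint arm with a two-finger parallel gripper is mounted at the origin on the work surface. World frame = base frame: x ahead of the robot, y to its left, z up, the work surface at z = 0. Lengths are in m, angles in rad, forces in N, time in s.
With the tool pointing down it reaches from about 0.35 to 0.975 m from the base axis. Payload 4.9 kg.
Tool frame: the origin (TCP) lies at the centre of the arm's flange, where the gripper is bolted on; the fingertips stand 173 mm ahead of it and the grasp point (between the pads) lies 155 mm ahead of it (ctrl.finger_overhang is the distance from the TCP to the fingertips, in m); z points along the fingers, y is the direction in which the jaws open and shut (so a half turn about z gives the same grasp; the last joint's range is limited). The gripper opens to 85 mm and grips with 20 to 120 N. Pads are 22 mm wide; open, the fingers measure 114 mm over their backs; the gripper's body (76 mm by 85 mm) begins 54 mm behind the grasp point. The pads swing forward as they close: fully open they stand 13 mm farther back than shut.
Start: joints at [-1.424, 0.053, 1.613, -0, 1.476, -0.119], TCP at [0.164, -0.603, 0.405] pointing down, gripper open.
Joint ranges: [-3.01, 3.01], [-1.01, 2.22], [0.06, 2.58], [-1.02, 4.17], [0.09, 2.62], [-3.14, 3.14]. Speed limits (rad/s): [2.57, 2.57, 3.14, 3.14, 3.14, 3.14].

### API

Orientations are given as a rotation vector (axis times angle).
In Python, from station import ctrl, eyes, spotter gives the robot as it stands.
- The arm moves only by the shell command python3 -m crank 'ROWS' [FORCE]. ROWS is JSON, a list of rows, each a list of 7 numbers: the turn, a rotation vector about the tool's x, y, z in rad, then the shift along the tool's x, y, z in mm, then the closure, from -1 (fully open) to 1 (shut). A call has 1 to 8 rows; each row shifts and turns the pose as measured when the row begins, along the tool's axes as they then stand; what a row does not reach is not made up. A row lasts 1/12 s, in which the tool goes at most 41.7 mm and 7.16 degrees, less where a joint would pass 70% of its speed; a pose out of reach is approached as far as the arm can. A call is refused whole if a number of a shift passes 41.7 or a number of a turn 0.125, either way. A call with a gripper value outside its range is refused whole. The fingers move at their own pace and stop on an object; FORCE is the grip in N (left out, the last holds). Time passes only in rows, so rows that do not move let the fingers close. It gives the time, the measured TCP pose, the force and the opening at its end, in the units of the state.
- ctrl.get_obs(): the state, without advancing time (a new reading comes with each control period).
- eyes.get_image(name): name is "side" or "top" or "wrist"; returns a dict with "image" (384x512x3 uint8, red, green, blue), "vertical_fov" (degrees; the focal length in pixels is half the picture's height over the tangent of half this angle, whatever the lens; pixels are square), "cx", "cy" (the principal point, pixels), "rvec" (rotation vector, rad) and "tvec" (3), from world to camera coordinates, as OpenCV has them; the wrist camera has in their place "mount" (4x4, takes a point from camera to tool coordinates, whose origin is the TCP and whose axes are the flange's). Camera axes: x right, y down, z forward; pixel columns grow to the right and rows downward; lengths in m; the calibration is good to about 2 mm. A picture is of the moment at which its call begins: read the wrist's pose just before it. There is no depth.
- ctrl.finish_job(): hands the job in, once; it reports no verdict.
Trained networks look in a picture, given as the dict that the camera call returned (one of the last four; its "shot" number tells which), for a name from the list of things; names that differ only in an ending like _2 or _b are one class to them, and where a whole thing is asked for, a point or a joint stands for the part that bears it (a point fixed in the world has none). Each returns a list of dicts, best first, with "confidence" (0 to 1); they miss things now and then, are a little off and sometimes report something else, mostly with a low value. They report only what shows in the picture. A call takes as long as a camera call. They do not tell look-alikes from the thing itself.
- spotter.look_for(query, picture): "centre" ([x, y, z] in m, in world coordinates, good to about 4 mm: the middle of the surface that is visible of it).
- spotter.outline_of(query, picture): "region" (384x512 bool, what is visible of it).
- spotter.mark_of(query, picture): "centre" ([x, y, z] in m, in world coordinates, good to about 4 mm: a listed point, or the origin of a listed thing).
The state is a dict: "t": time; "q": joint angles; "dq": joint speeds; "effort": joint torques, N m; "tool_pos": TCP position; "tool_rot": TCP orientation; "contact_force": force on the tool from outside, world axes, zero at the start; "wrist_torque": the same for the moment, N m; "opening": finger opening in m.
Only numpy, scipy, OpenCV 4.12 (cv2) and the standard library are available. Lean on these libraries where they do the work, as an engineer would, in place of code of your own. Each camera call takes 0.05 s, during which the arm holds its last target.

### The job

Four products have been left on the shop counter in front of the stock bins: a squat jar, a slim bottle, a square bottle and a funnel. Put each one back in the bin that is stocked with its own kind, standing upright (the funnel mouth down) on the floor of that bin's empty front compartment. Set them down, do not drop them, and leave the bins, the label roll and the jug where they stand.

Things in the scene. Friction and masses are not known exactly. Their poses are not given: they have to be found in the camera images.
- jar_mid (a point): Loose squat round screw-lid jar, amber glass with paper label and white lid, 62 mm tall, body 50 mm in diameter up to 44 mm, lid 48 mm in diameter from 44 to 62 mm; about 0.12 kg. The point is its centre, 31 mm above its base; z up along its axis. It stands upright.
- slim_mid (a point): Loose slim round bottle, amber glass with paper label and white cap, 86 mm tall, body 30 mm in diameter and straight up to 58 mm, then a shoulder, cap 22 mm in diameter from 68 to 86 mm; about 0.08 kg. The point is its centre, 43 mm above its base; z up along its axis. It stands upright.
- square_mid (a point): Loose square white plastic bottle with paper label, 78 mm tall, body 40 by 40 mm (flats along its x and y axes, straight up to 56 mm), then a shoulder, round white cap 26 mm in diameter from 62 to 78 mm; about 0.12 kg. The point is its centre, 39 mm above its base; z up. It stands upright, turned up to 0.6 either way.
- funnel_mid (a point): Loose small white plastic funnel standing mouth down, spout up, 84 mm tall: rim 60 mm in diameter, cone narrowing to 16 mm at 40 mm, then a straight spout tapering from 16 mm to 12 mm at the top (84 mm); a small tab on the rim; about 0.04 kg. Best held by the spout. The point is its centre on the axis, 42 mm above its base; z up along its axis.
- bay_jar (a point): Loose blue hopper-front bin stocked with squat round jars (two); the point is the centre of the inside floor of its empty front compartment, 3 mm above the counter. Axes: z up, +x from its low front lip to its high back. All four bins are alike: 130 mm (y) by 185 mm (x) outside, walls 4 mm, turned up to 0.12. Front compartment 98 mm (x) by 122 mm (y) inside.
- bay_slim (a point): Loose blue hopper-front bin stocked with slim round bottles (eight); the point is the centre of the inside floor of its empty front compartment, 3 mm above the counter. Axes: z up, +x from its low front lip to its high back. All bins: back 76 mm high, front lip 38, sides rising from 38 at the front to 76 half-way; stock at most 89 mm above the counter.
- bay_square (a point): Loose blue hopper-front bin stocked with square bottles (three); the point is the centre of the inside floor of its empty front compartment, 3 mm above the counter. Axes: z up, +x from its low front lip to its high back. All bins: a grey cross divider 58 mm high stands 50 mm to +x of this point, with the stock packed upright behind it.
- bay_funnel (a point): Loose blue hopper-front bin stocked with funnels (two, mouth down); the point is the centre of the inside floor of its empty front compartment, 3 mm above the counter. Axes: z up, +x from its low front lip to its high back. All bins: 1.1 kg with stock, not fixed down, side by side in a row, any order.
- roll_mid (a point): Bystander: loose roll of blank white labels standing on its end, 90 mm in diameter, 50 mm tall; the point is its centre, 25 mm up.
- jug_mid (a point): Bystander: loose metal measuring jug, 90 mm in diameter, 100 mm tall, with a side handle; the point is its centre, 50 mm up.
Things that resemble listed ones, but are neither listed nor needed, are in the scene too. Leave any yellow look-alike of the part that bears slim_mid alone.

How it is judged:
By the outcome, as a careful person would: the job done as asked, in the order asked, and still so for the second after the job is handed in, with the robot touching nothing.
It also fails if it takes over 120 s, if anything falls off the work surface, if the arm or the gripper's body presses on something with over 40 N, if the wrist force passes 120 N, or if a joint passes its speed limit or range.

## Working session

There is one attempt and no reset: what is moved stays moved. The work goes in short steps, Python scripts to look and compute and a shell command to move; the robot and the scene stay as the last step left them, time stands still between calls to the robot, and variables do not carry over. Pictures are saved under pics/ and viewed, and the job is handed in when it is done.

```bash
mkdir -p pics; ls; python3 - <<'E'
from station import ctrl, eyes, spotter
import cv2
print(ctrl.get_obs())
for n in ("top","side"):
    p=eyes.get_image(n); cv2.imwrite(f"pics/{n}0.png",cv2.resize(p["image"][:,:,::-1],(800,600)))
    print(n,p["vertical_fov"],p["rvec"],p["tvec"])
    for q in ["jar_mid","slim_mid","square_mid","funnel_mid","bay_jar","bay_slim","bay_square","bay_funnel","roll_mid","jug_mid"]:
        print(q,[(r["centre"],round(r["confidence"],2)) for r in spotter.mark_of(q,p)])
E
```

```text
pics
{'t': 0.0, 'q': array([-1.42403203e+00,  5.33828944e-02,  1.61431599e+00, -1.47674791e-05,
        1.47595705e+00, -1.18989462e-01]), 'dq': array([-3.74507019e-04,  6.35161153e-04,  5.52532987e-04,  2.45617310e-04,
       -1.47736640e-04, -5.61347327e-05]), 'effort': array([-4.09588138e-04, -3.93684626e+01, -3.70178068e+01, -2.85191772e-04,
        6.89215609e-03,  1.06054387e-06]), 'tool_pos': array([ 0.164114  , -0.60279307,  0.40343336]), 'tool_rot': array([-3.11185406e+00, -4.15946586e-01,  6.80506629e-05]), 'contact_force': array([-1.03571868, -0.08807422, -1.04285406]), 'wrist_torque': array([-0.01731692, -0.01918681, -0.00358723]), 'opening': 0.08567351662380243}
top 52.39338128616032 [ 2.15177861 -2.10766952  0.21945402] [-0.02176543  0.51616342  1.22833907]
jar_mid [([0.4592, -0.0661, 0.0341], 0.79), ([0.616, 0.0877, 0.0018], 0.29)]
slim_mid [([0.4523, 0.338, 0.0446], 0.59), ([0.6006, -0.0894, 0.0021], 0.59), ([0.4465, 0.2592, 0.0455], 0.55)]
square_mid [([0.4576, 0.0736, 0.0358], 0.54)]
funnel_mid [([0.4053, -0.269, 0.0434], 0.54)]
bay_jar [([0.6048, -0.0891, 0.0024], 
[... 240 characters left out ...]
818397756745 [ 0.23388537 -2.65377419  1.53802716] [0.50591784 0.11912284 1.23129748]
jar_mid [([0.4558, -0.0626, 0.0322], 0.84), ([0.4392, 0.4862, 0.0234], 0.71)]
slim_mid [([0.4519, 0.336, 0.0455], 0.85), ([0.4459, 0.2583, 0.046], 0.7)]
square_mid [([0.4565, 0.0761, 0.0357], 0.7)]
funnel_mid [([0.4099, -0.2709, 0.045], 0.53)]
bay_jar [([0.6047, -0.0845, 0.0003], 0.61)]
bay_slim [([0.612, 0.0875, 0.0004], 0.89)]
bay_square [([0.5831, -0.2655, 0.0076], 0.95), ([0.4456, 0.2557, 0.0453], 0.59)]
bay_funnel [([0.589, 0.2645, 0.0016], 0.59), ([0.6005, -0.0889, 0.0001], 0.28)]
roll_mid [([0.4422, 0.4859, 0.0275], 0.85), ([0.5816, -0.2693, 0.0073], 0.23)]
jug_mid [([0.4673, -0.4619, 0.0485], 0.71)]
```

View pics/top0.png

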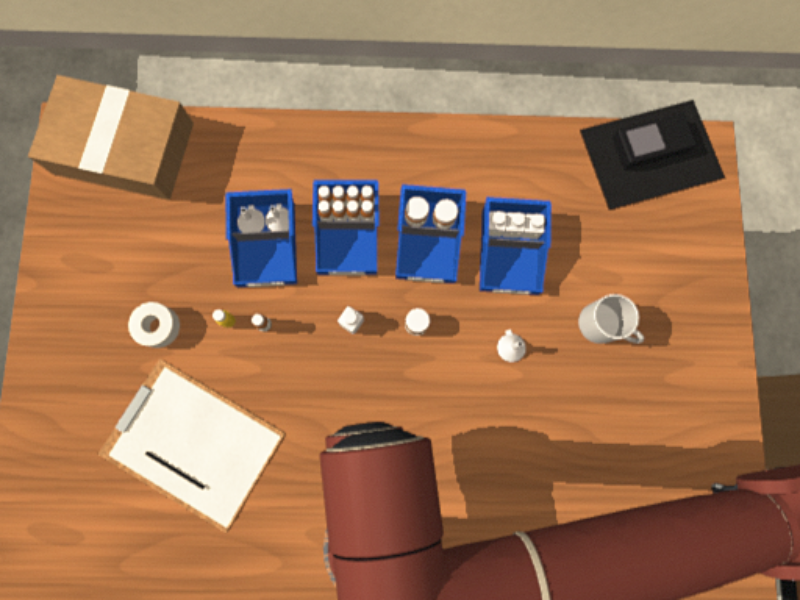

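View pics/side0.png

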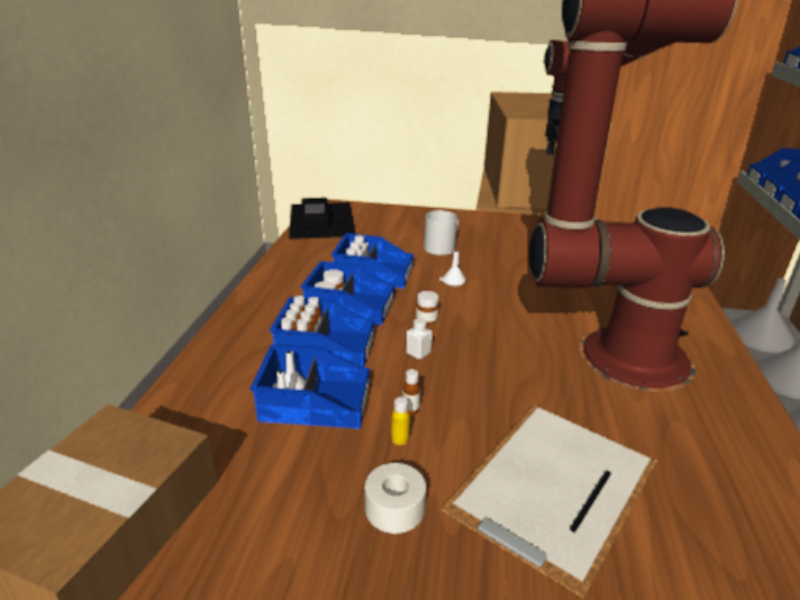

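The bins, from left to right in the top view, hold funnels, slim bottles, jars and square bottles. The yellow look-alike is at about (222,318) in the top view and the real slim bottle at (260,322). Next I'll get the yaw of the bins and the square bottle.

```bash
cat > h.py <<'E'
import numpy as np, cv2
from station import ctrl, eyes, spotter
from scipy.spatial.transform import Rotation as R
def campose(p):
    if "mount" in p:
        o=p["obs"]; T=np.eye(4);T[:3,:3]=R.from_rotvec(o["tool_rot"]).as_matrix();T[:3,3]=o["tool_pos"]
        C=T@np.array(p["mount"]); return C[:3,:3],C[:3,3]
    M=R.from_rotvec(p["rvec"]).as_matrix().T
    return M,-M@np.array(p["tvec"])
def f(p): return 192/np.tan(np.radians(p["vertical_fov"])/2)
def back(p,uv,z):
    M,c=campose(p);uv=np.atleast_2d(uv).astype(float)
    d=np.c_[(uv[:,0]-p["cx"])/f(p),(uv[:,1]-p["cy"])/f(p),np.ones(len(uv))]@M.T
    return c+d*((z-c[2])/d[:,2])[:,None]
def proj(p,X):
    M,c=campose(p);q=(np.atleast_2d(X)-c)@M
    return np.c_[q[:,0]/q[:,2]*f(p)+p["cx"],q[:,1]/q[:,2]*f(p)+p["cy"]]
def img(n):
    o=ctrl.get_obs();p=eyes.get_image(n);p["obs"]=o;return p
def st():
    o=ctrl.get_obs();Rm=R.from_rotvec(o["tool_rot"]).as_matrix()
    print("t %.2f pos"%o["t"],np.round(o["tool_pos"]*1000,1),"yawX %.3f"%np.arctan2(Rm[1,0],Rm[0,0]),"tilt",np.round(Rm[:2,2],4),"open %.1f"%(o["opening"]*1e3),"F",np.round(o["contact_force"],1),"q6 %.2f"%o["q"][5])
    return o,Rm
def go(x,y,z,yaw=None):
    """tool-frame total shift (mm) and turn to reach the target, pointing down, tool x at yaw"""
    o,Rm=st()
    d=np.array([x,y,z])*1e-3-o["tool_pos"]
    if yaw is not None:
        T=np.array([[np.cos(yaw),np.sin(yaw),0],[np.sin(yaw),-np.cos(yaw),0],[0,0,-1]])
        print("turn",np.round(R.from_matrix(Rm.T@T).as_rotvec(),3))
        print("shift in final axes",np.round(T.T@d*1e3,1))
    print("shift tool now",np.round(Rm.T@d*1e3,1))
E
python3 - <<'E'
from h import *
st()
p=img("top"); print(campose(p)[1])
im=p["image"];hsv=cv2.cvtColor(im,cv2.COLOR_RGB2HSV)
for b in ["bay_funnel","bay_slim","bay_jar","bay_square"]:
    r=spotter.outline_of(b,p)
    if not r: print(b,"none");continue
    m=r[0]["region"].astype(np.uint8)
    ys,xs=np.nonzero(m)
    print(b,r[0]["confidence"],m.sum(),xs.min(),xs.max(),ys.min(),ys.max())
    # front edge : lowest pixel per column, lip top at z=.038
    cols=np.arange(xs.min()+5,xs.max()-4); bot=np.array([ys[xs==c].max() for c in cols])
    P=back(p,np.c_[cols,bot+.5],.038)
    k=np.polyfit(P[:,1],P[:,0],1,); res=P[:,0]-np.polyval(k,P[:,1])
    ok=abs(res)<.004;k=np.polyfit(P[ok,1],P[ok,0],1)
    yaw=-np.arctan(k[0]); 
    top=np.array([ys[xs==c].min() for c in cols]);Q=back(p,np.c_[cols,top-.5],.076);k2=np.polyfit(Q[:,1],Q[:,0],1)
    print("yaw front %.3f back %.3f"%(yaw,-np.arctan(k2[0])), "front x mid %.3f back x %.3f"%(P[:,0].mean(),Q[:,0].mean()))
r=spotter.outline_of("square_mid",p)
cv2.imwrite("pics/zoom.png",cv2.resize(im[110:240,120:370,::-1],(800,416),interpolation=cv2.INTER_CUBIC))
E
```

```text
t 1.10 pos [ 164.2 -603.   404.7] yawX 0.266 tilt [-0.  0.] open 85.1 F [ 0.6  0.1 -0.6] q6 -0.12
[0.27661969 0.00764471 1.30351002]
bay_funnel 0.87 2601 144 189 121 183
yaw front 0.013 back 0.099 front x mid 0.525 back x 0.720
bay_slim 0.63 2462 200 241 115 177
yaw front 0.072 back 0.071 front x mid 0.551 back x 0.750
bay_jar 0.66 2437 254 297 118 181
yaw front -0.046 back -0.046 front x mid 0.541 back x 0.738
bay_square 0.92 2566 307 352 126 188
yaw front -0.029 back -0.073 front x mid 0.520 back x 0.715
```

View pics/zoom.png

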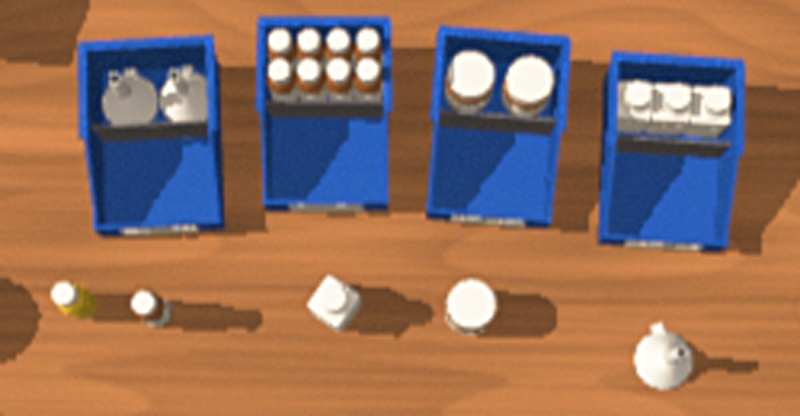

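```bash
python3 -m crank '[[0,0,0.105,0,-20,0,-1],[0,0,0.105,10,-30,0,-1],[0,0,0.105,16,-36,0,-1],[0,0,0,16,-36,0,-1],[0,0,0,16,-36,0,-1],[0,0,0,16,-36,0,-1],[0,0,0,16,-36,0,-1],[0,0,0,16,-36,0,-1]]' 40; python3 -c "
from h import *
go(457,-64,300,-0.05)"
```

```text
t: 2.07
tool_pos: [0.2695, -0.3369, 0.4033]
tool_rot: [3.137, -0.123, 0.0]
contact_force: [0.4, -0.2, 0.2]
opening: 0.0851
t 2.07 pos [ 269.5 -336.9  403.3] yawX -0.078 tilt [-0.     -0.0022] open 85.1 F [ 0.4 -0.2  0.2] q6 0.58
turn [ 0.002 -0.    -0.028]
shift in final axes [ 173.6 -281.9  103.3]
shift tool now [ 165.6 -286.9  102.7]
```

```bash
python3 -m crank '[[0,0,-0.028,22,-34,10,-1],[0,0,0,22,-34,10,-1],[0,0,0,22,-34,10,-1],[0,0,0,22,-34,10,-1],[0,0,0,22,-34,10,-1],[0,0,0,22,-34,10,-1],[0,0,0,20,-34,10,-1],[0,0,0,15,-30,0,-1]]' ; python3 - <<'E'
from h import *
go(457,-64,300,-0.05)
p=img("wrist");cv2.imwrite("pics/w1.png",p["image"][:,:,::-1])
for q in ["jar_mid","square_mid","bay_jar","bay_square"]:
        print(q,[(r["centre"],round(r["confidence"],2)) for r in spotter.mark_of(q,p)])
E
```

```text
t: 2.73
tool_pos: [0.4497, -0.0721, 0.3362]
tool_rot: [3.127, -0.081, 0.018]
contact_force: [-0.3, 1.1, 0.1]
opening: 0.0854
t 2.73 pos [449.7 -72.1 336.2] yawX -0.052 tilt [ 0.0112 -0.0136] open 85.4 F [-0.3  1.1  0.1] q6 1.30
turn [ 0.013 -0.012 -0.002]
shift in final axes [ 6.9 -8.5 36.2]
shift tool now [ 6.4 -8.9 36.1]
jar_mid [([0.4545, -0.0572, 0.0319], 0.94)]
square_mid [([0.4515, 0.0767, 0.0442], 0.67)]
bay_jar []
bay_square [([0.5855, -0.2676, 0.0005], 0.95)]
```

View pics/w1.png

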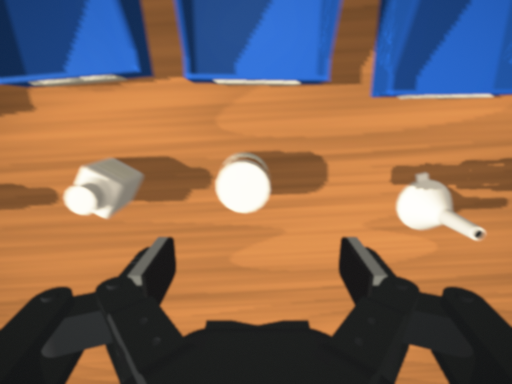

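The wrist view shows the jar lid at (243,184), the square bottle at about (105,188) and the funnel at (425,205). I'll compute positions from these pixels.

```bash
python3 - <<'E'
from h import *
p=img("wrist"); st()
hsv=cv2.cvtColor(p["image"],cv2.COLOR_RGB2HSV)
print(spotter.mark_of("jar_mid",p)[0])
cv2.imwrite("pics/w2.png",p["image"][:,:,::-1])
r=spotter.outline_of("jar_mid",p)[0]["region"];ys,xs=np.nonzero(r);print(xs.min(),xs.max(),ys.min(),ys.max())
w=r&(p["image"].min(2)>190);ys,xs=np.nonzero(w);c,rad=cv2.minEnclosingCircle(np.c_[xs,ys].astype(np.float32));print(c,rad,back(p,[c],.062))
r=spotter.outline_of("square_mid",p)[0]["region"]
print(cv2.minAreaRect(np.argwhere(r)[:,::-1].astype(np.float32)))
cv2.imwrite("pics/w2z.png",cv2.resize(p["image"][130:250,30:180,::-1],(750,600),interpolation=cv2.INTER_CUBIC))
go(457,-64,300,-0.05)
E
```

```text
t 3.03 pos [449.2 -75.2 338.4] yawX -0.053 tilt [ 0.0136 -0.0151] open 85.0 F [-1.  -0.7 -0.3] q6 1.30
{'centre': [0.4535, -0.0568, 0.0282], 'confidence': 0.97}
216 267 153 212
(241.5, 187.38888549804688) 25.319419860839844 [[ 0.45711484 -0.06666953  0.062     ]]Traceback (most recent call last):
  File "<stdin>", line 8, in <module>
IndexError: list index out of range
```

```bash
python3 -m crank '[[0.015,-0.014,0,7,-10,0,-1],[0,0,0,0,0,20,-1],[0,0,0,0,0,30,-1],[0,0,0,0,0,0,-1]]' ; python3 - <<'E'
from h import *
go(457,-64,189,-0.05)
p=img("wrist");cv2.imwrite("pics/w2.png",p["image"][:,:,::-1])
r=spotter.outline_of("jar_mid",p)
if r:
  r=r[0]["region"]
  w=r&(p["image"].min(2)>190);ys,xs=np.nonzero(w);c,rad=cv2.minEnclosingCircle(np.c_[xs,ys].astype(np.float32));print(c,rad,back(p,[c],.062))
E
```

```text
t: 3.52
tool_pos: [0.4581, -0.068, 0.2903]
tool_rot: [-3.137, 0.099, -0.009]
contact_force: [-0.8, -0.2, -0.9]
opening: 0.0859
t 3.52 pos [458.1 -68.  290.3] yawX -0.063 tilt [0.006  0.0023] open 85.9 F [-0.8 -0.2 -0.9] q6 1.32
turn [-0.003 -0.006 -0.013]
shift in final axes [ -1.3  -3.9 101.3]
shift tool now [ -1.9  -3.6 101.3]
(251.90650939941406, 206.63172912597656) 34.55379104614258 [[ 0.46125186 -0.06554153  0.062     ]]
```

View pics/w2.png

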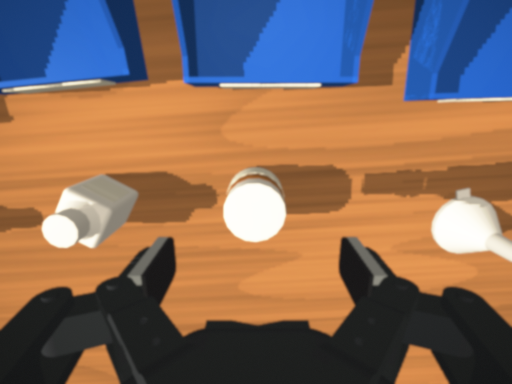

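```bash
python3 -m crank '[[0,-0.006,-0.01,0,-3,25,-1],[0,0,0,0,0,30,-1],[0,0,0,0,0,25,-1],[0,0,0,0,0,15,-1],[0,0,0,0,0,5,-1],[0,0,0,0,0,0,-1]]' ; python3 - <<'E'
from h import *
go(459,-65,189,-0.05)
E
```

```text
t: 4.12
tool_pos: [0.4685, -0.0679, 0.2061]
tool_rot: [3.136, -0.087, 0.044]
contact_force: [-0.4, -0.2, 0.1]
opening: 0.0853
t 4.12 pos [468.5 -67.9 206.1] yawX -0.055 tilt [ 0.0281 -0.0049] open 85.3 F [-0.4 -0.2  0.1] q6 1.32
turn [ 0.003 -0.028 -0.005]
shift in final axes [-9.7 -2.4 17.1]
shift tool now [-10.2  -2.4  16.8]
```

```bash
python3 -m crank '[[0,-0.028,0,-10,-2,0,-1],[0,0,0,0,0,9,-1],[0,0,0,0,0,8,-1],[0,0,0,0,0,0,-1]]' ; python3 - <<'E'
from h import *
go(459,-65,189,-0.05)
E
```

```text
t: 4.45
tool_pos: [0.4624, -0.0667, 0.1947]
tool_rot: [3.134, -0.088, 0.018]
contact_force: [-0.4, 0.4, 0.0]
opening: 0.0853
t 4.45 pos [462.4 -66.7 194.7] yawX -0.056 tilt [ 0.0116 -0.0065] open 85.3 F [-0.4  0.4  0. ] q6 1.33
turn [ 0.006 -0.012 -0.006]
shift in final axes [-3.5 -1.5  5.7]
shift tool now [-3.6 -1.5  5.7]
```

Good. I'll correct the pose and close.

```bash
python3 -m crank '[[0.006,-0.012,0,-3,-1.5,5,-1],[0,0,0,0,0,0,-1],[0,0,0,0,0,0,0],[0,0,0,0,0,0,0.3],[0,0,0,0,0,0,1],[0,0,0,0,0,0,1],[0,0,0,0,0,0,1],[0,0,0,0,0,0,1]]' 40; python3 - <<'E'
from h import *
st()
E
```

```text
t: 5.12
tool_pos: [0.4611, -0.0654, 0.191]
tool_rot: [3.14, -0.089, 0.005]
contact_force: [-0.0, 0.4, -0.5]
opening: 0.0485
t 5.12 pos [461.1 -65.4 191. ] yawX -0.057 tilt [ 0.0034 -0.0001] open 48.5 F [-0.   0.4 -0.5] q6 1.33
```

```bash
python3 -m crank '[[0,0,0,0,0,-15,1],[0,0,0,0,0,-30,1],[0,0,0,0,0,-30,1],[0,0,0,0,0,-20,1],[0,0,0,0,0,0,1],[0,0,0,0,0,0,1]]'; python3 - <<'E'
from h import *
p=img("wrist");cv2.imwrite("pics/w3.png",p["image"][:,:,::-1])
for q in ["jar_mid","bay_jar"]:
        print(q,[(r["centre"],round(r["confidence"],2)) for r in spotter.mark_of(q,p)])
go(603,-87,275,-0.05)
E
```

```text
t: 5.62
tool_pos: [0.4584, -0.0647, 0.2849]
tool_rot: [-3.137, 0.089, 0.009]
contact_force: [-0.2, 0.3, -1.4]
opening: 0.048
jar_mid []
bay_jar [([0.6021, -0.0843, 0.0023], 0.59)]
t 5.77 pos [458.1 -64.6 283.3] yawX -0.057 tilt [-0.0091  0.004 ] open 47.9 F [-0.1 -0.8 -1.5] q6 1.33
turn [-0.003  0.009 -0.007]
shift in final axes [145.9  15.1   8.3]
shift tool now [146.   14.1   6.9]
```

View pics/w3.png

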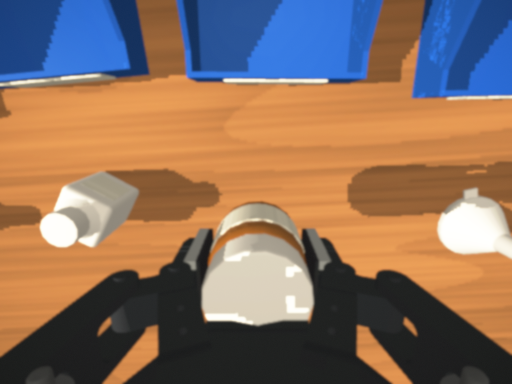

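The jar is held upright, so I'll move it over its bin.

```bash
python3 -m crank '[[0,0.009,0,15,3,0,1],[0,0,0,30,3,0,1],[0,0,0,30,3,0,1],[0,0,0,30,3,0,1],[0,0,0,25,3,0,1],[0,0,0,12,0,0,1],[0,0,0,0,0,0,1],[0,0,0,0,0,0,1]]'; python3 - <<'E'
from h import *
go(603,-86,194,-0.05)
E
```

```text
t: 6.43
tool_pos: [0.5996, -0.0872, 0.2617]
tool_rot: [-3.13, 0.09, 0.044]
contact_force: [-0.0, -0.1, -1.1]
opening: 0.0484
t 6.43 pos [599.6 -87.2 261.7] yawX -0.057 tilt [-0.0279  0.0113] open 48.4 F [-0.  -0.1 -1.1] q6 1.36
turn [-0.01   0.028 -0.007]
shift in final axes [ 3.3 -1.3 67.7]
shift tool now [ 5.2 -0.7 67.6]
```

```bash
python3 -m crank '[[-0.01,0.028,0,2,0,10,1],[0,0,0,0,0,20,1],[0,-0.005,0,-2,0,20,1],[0,-0.005,0,-2,0,5,1],[0,0,0,0,0,0,1]]'; python3 - <<'E'
from h import *
go(603,-86,194,-0.05)
E
```

```text
t: 6.85
tool_pos: [0.592, -0.0859, 0.1999]
tool_rot: [-3.139, 0.09, 0.03]
contact_force: [0.2, 0.6, -1.4]
opening: 0.0481
t 6.85 pos [592.  -85.9 199.9] yawX -0.057 tilt [-0.0192  0.002 ] open 48.1 F [ 0.2  0.6 -1.4] q6 1.36
turn [-0.001  0.019 -0.007]
shift in final axes [10.9 -0.5  5.9]
shift tool now [11.1 -0.5  5.7]
```

```bash
python3 -m crank '[[0,0.02,0,8,0,-1,1],[0,0,0,0,0,0,1],[0,0,0,0,0,0,1]]'; python3 - <<'E'
from h import *
go(603,-86,194,-0.05)
E
```

```text
t: 7.1
tool_pos: [0.5994, -0.0861, 0.2011]
tool_rot: [-3.139, 0.09, -0.002]
contact_force: [-0.3, 0.0, -2.2]
opening: 0.0487
t 7.10 pos [599.4 -86.1 201.1] yawX -0.057 tilt [0.0014 0.0013] open 48.7 F [-0.3  0.  -2.2] q6 1.36
turn [-0.001 -0.001 -0.007]
shift in final axes [ 3.6 -0.3  7.1]
shift tool now [ 3.6 -0.3  7.1]
```

```bash
python3 -m crank '[[0,0,0,0,0,3,1],[0,0,0,0,0,3,1],[0,0,0,0,0,0,1]]'; python3 - <<'E'
from h import *
st()
E
python3 -m crank '[[0,0,0,0,0,1,1],[0,0,0,0,0,0,1]]';python3 - <<'E'
from h import *
st()
E
```

```text
t: 7.35
tool_pos: [0.601, -0.0865, 0.1981]
tool_rot: [3.14, -0.09, 0.011]
contact_force: [0.2, -0.9, -1.9]
opening: 0.0482
t 7.35 pos [601.  -86.5 198.1] yawX -0.057 tilt [ 0.0071 -0.0003] open 48.2 F [ 0.2 -0.9 -1.9] q6 1.36
t: 7.52
tool_pos: [0.6013, -0.0866, 0.1976]
tool_rot: [3.14, -0.09, 0.013]
contact_force: [-0.1, 0.3, -1.5]
opening: 0.0486
t 7.52 pos [601.3 -86.6 197.6] yawX -0.057 tilt [ 0.0083 -0.0006] open 48.6 F [-0.1  0.3 -1.5] q6 1.36
```

```bash
python3 -m crank '[[0,-0.008,0,0,0,3,1],[0,0,0,0,0,2,1],[0,0,0,0,0,0,1]]'; python3 -m crank '[[0,0,0,0,0,2,1],[0,0,0,0,0,0,1]]';python3 - <<'E'
from h import *
st()
E
```

```text
t: 7.77
tool_pos: [0.6019, -0.0867, 0.1942]
tool_rot: [3.14, -0.09, -0.001]
contact_force: [0.7, -1.7, -1.9]
opening: 0.0487
t: 7.93
tool_pos: [0.6025, -0.0868, 0.1946]
tool_rot: [3.14, -0.09, -0.002]
contact_force: [1.2, 0.6, -1.6]
opening: 0.0484
t 7.93 pos [602.5 -86.8 194.6] yawX -0.057 tilt [-0.0012 -0.0003] open 48.4 F [ 1.2  0.6 -1.6] q6 1.36
```

```bash
python3 -m crank '[[0,0,0,0,0,3,1],[0,0,0,0,0,1,1]]'; python3 -m crank '[[0,0,0,0,0,2,1],[0,0,0,0,0,1,1]]';python3 -m crank '[[0,0,0,0,0,0,1]]';python3 - <<'E'
from h import *
st()
E
```

```text
t: 8.1
tool_pos: [0.6036, -0.0871, 0.194]
tool_rot: [3.14, -0.089, -0.001]
contact_force: [-1.9, -0.1, 1.6]
opening: 0.0482
t: 8.27
tool_pos: [0.6041, -0.0872, 0.194]
tool_rot: [3.14, -0.089, -0.004]
contact_force: [-3.3, 0.8, 5.1]
opening: 0.0483
t: 8.35
tool_pos: [0.6041, -0.0871, 0.1941]
tool_rot: [3.14, -0.089, -0.004]
contact_force: [-0.6, -0.6, -1.7]
opening: 0.0479
t 8.35 pos [604.1 -87.1 194.1] yawX -0.056 tilt [-0.0026 -0.0005] open 47.9 F [-0.6 -0.6 -1.7] q6 1.36
```

```bash
python3 -m crank '[[0,0,0,0,0,0,-0.3],[0,0,0,0,0,0,-0.5],[0,0,0,0,0,0,-0.5],[0,0,0,0,0,0,-0.5],[0,0,0,0,0,-10,-0.5],[0,0,0,0,0,-20,-0.5],[0,0,0,0,0,-30,-0.5],[0,0,0,0,0,-35,-0.5]]'; python3 - <<'E'
from h import *
p=img("wrist");cv2.imwrite("pics/w4.png",p["image"][:,:,::-1])
go(448,258,320,0.07)
E
```

```text
t: 9.02
tool_pos: [0.6008, -0.0864, 0.2807]
tool_rot: [-3.136, 0.089, 0.034]
contact_force: [-0.1, -0.7, 0.5]
opening: 0.064
t 9.07 pos [603.6 -87.  290.5] yawX -0.057 tilt [-0.0076  0.001 ] open 64.1 F [ 3.1 -0.   4.9] q6 1.36
turn [-0.001  0.008 -0.127]
shift in final axes [-131.1 -355.   -29.5]
shift tool now [-175.1 -335.6  -28. ]
```

View pics/w4.png

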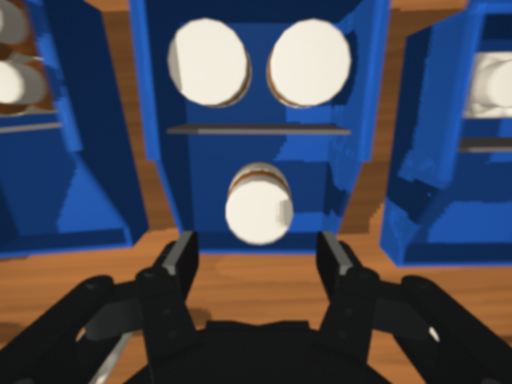

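The jar stands upright in its compartment. Next is the slim bottle.

```bash
python3 -m crank '[[0,0,-0.065,0,-10,-25,-0.35],[0,0,-0.062,-14,-36,-10,-0.35],[0,0,0,-14,-36,0,-0.35],[0,0,0,-14,-36,0,-0.35],[0,0,0,-14,-36,0,-0.35],[0,0,0,-14,-36,0,-0.35],[0,0,0,-14,-36,0,-0.35],[0,0,0,-14,-36,0,-0.35]]'; python3 - <<'E'
from h import *
go(448,258,300,0.07)
E
```

```text
t: 9.73
tool_pos: [0.4913, 0.171, 0.3413]
tool_rot: [3.137, 0.099, 0.032]
contact_force: [1.4, 0.3, 0.4]
opening: 0.0577
t 9.73 pos [491.3 171.  341.3] yawX 0.063 tilt [ 0.0204 -0.0021] open 57.7 F [1.4 0.3 0.4] q6 1.70
turn [ 0.003 -0.02  -0.007]
shift in final axes [-37.1 -89.9  41.3]
shift tool now [-38.6 -89.7  40.3]
```

```bash
python3 -m crank '[[0,-0.02,-0.006,-14,-36,0,-0.35],[0,0,0,-13,-36,0,-0.35],[0,0,0,-6,-12,0,-0.35],[0,0,0,0,0,0,-0.35],[0,0,0,0,0,0,-0.35]]'; python3 - <<'E'
from h import *
go(448,258,300,0.07)
p=img("wrist");cv2.imwrite("pics/w5.png",p["image"][:,:,::-1])
for q in ["slim_mid","bay_slim"]:
        print(q,[(r["centre"],round(r["confidence"],2)) for r in spotter.mark_of(q,p)])
E
```

```text
t: 10.15
tool_pos: [0.4465, 0.2618, 0.345]
tool_rot: [-3.138, -0.124, -0.01]
contact_force: [-0.8, 0.1, -0.3]
opening: 0.0573
t 10.15 pos [446.5 261.8 345. ] yawX 0.079 tilt [0.0061 0.0009] open 57.3 F [-0.8  0.1 -0.3] q6 1.88
turn [-0.    -0.006  0.009]
shift in final axes [ 1.3  3.9 45. ]
shift tool now [ 1.   3.9 45. ]
slim_mid [([0.4464, 0.2581, 0.0409], 0.76), ([0.4554, 0.3406, 0.0453], 0.73)]
bay_slim [([0.6145, 0.0852, 0.0011], 0.88)]
```

View pics/w5.png

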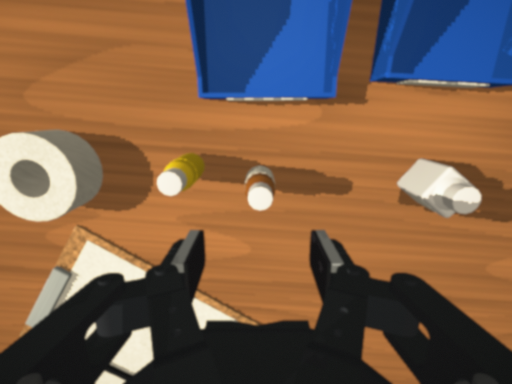

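The slim bottle's cap is at (260,198), with the yellow one to its left at (170,182) and the jaws centred on the slim bottle.

```bash
python3 -m crank '[[0,-0.006,0.009,0,3,5,-0.35],[0,0,0,0,0,20,-0.35],[0,0,0,0,0,25,-0.35],[0,-0.01,0,-3,0,5,-0.35],[0,0,0,0,0,0,-0.35]]'; python3 - <<'E'
from h import *
go(447,258,200,0.07)
p=img("wrist");cv2.imwrite("pics/w6.png",p["image"][:,:,::-1])
print([(r["centre"],round(r["confidence"],2)) for r in spotter.mark_of("slim_mid",p)])
for r in spotter.outline_of("slim_mid",p):
  w=r["region"]&(p["image"].min(2)>170);ys,xs=np.nonzero(w);print(xs.mean(),ys.mean(),back(p,[[xs.mean(),ys.mean()]],.08))
E
```

```text
t: 10.72
tool_pos: [0.4481, 0.2518, 0.2889]
tool_rot: [3.14, 0.086, -0.014]
contact_force: [-0.1, -0.2, 0.1]
opening: 0.0576
t 10.72 pos [448.1 251.8 288.9] yawX 0.055 tilt [-0.0089 -0.0005] open 57.6 F [-0.1 -0.2  0.1] q6 1.88
turn [-0.     0.009 -0.015]
shift in final axes [-0.7 -6.3 88.9]
shift tool now [-0.  -6.3 88.9]
[([0.4512, 0.344, 0.0415], 0.7), ([0.4459, 0.2598, 0.0435], 0.61)]
127.04135338345864 203.87218045112783 [[0.45192861 0.33807627 0.08      ]]
244.60473815461347 216.80299251870323 [[0.44690377 0.25840215 0.08      ]]
```

View pics/w6.png

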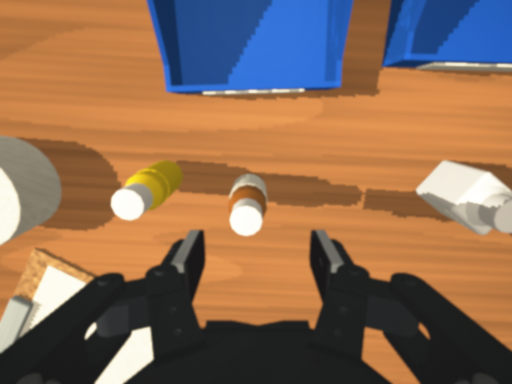

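```bash
python3 -m crank '[[0,0.009,-0.012,0,-6,5,-0.35],[0,0,0,0,0,0,-0.35],[0,0,0,0,0,20,-0.35],[0,0,0,0,0,20,-0.35],[0,-0.01,0,-3,0,5,-0.35],[0,0,0,0,0,0,-0.35]]'; python3 - <<'E'
from h import *
go(447,258,200,0.07)
E
```

```text
t: 11.37
tool_pos: [0.4487, 0.2609, 0.2473]
tool_rot: [-3.134, -0.11, -0.013]
contact_force: [-0.3, -0.6, -0.3]
opening: 0.0574
t 11.37 pos [448.7 260.9 247.3] yawX 0.070 tilt [0.008  0.0063] open 57.4 F [-0.3 -0.6 -0.3] q6 1.88
turn [-0.006 -0.008  0.   ]
shift in final axes [-1.9  2.8 47.3]
shift tool now [-2.3  3.1 47.2]
```

```bash
python3 -m crank '[[-0.006,-0.008,0,-2,3,5,-0.35],[0,0,0,0,0,15,-0.35],[0,-0.004,0,-1,0,15,-0.35],[0,-0.008,0,-2,0,6,-0.35],[0,0,0,0,0,0,-0.35]]'; python3 - <<'E'
from h import *
go(447,258,200,0.07)
E
```

```text
t: 11.78
tool_pos: [0.4449, 0.2582, 0.2087]
tool_rot: [-3.139, -0.113, 0.012]
contact_force: [-0.9, -0.6, -0.5]
opening: 0.0577
t 11.78 pos [444.9 258.2 208.7] yawX 0.072 tilt [-0.0074  0.    ] open 57.7 F [-0.9 -0.6 -0.5] q6 1.88
turn [-0.001  0.007  0.002]
shift in final axes [2.1 0.4 8.7]
shift tool now [2.1 0.4 8.6]
```

```bash
python3 -m crank '[[0,0.007,0,2,0,5,-0.35],[0,0,0,0,0,4,-0.35],[0,0,0,0,0,0,0],[0,0,0,0,0,0,0.4],[0,0,0,0,0,0,1],[0,0,0,0,0,0,1],[0,0,0,0,0,0,1]]' 35; python3 - <<'E'
from h import *
st()
E
```

```text
t: 12.37
tool_pos: [0.448, 0.2587, 0.2007]
tool_rot: [-3.138, -0.113, -0.004]
contact_force: [0.3, -0.4, -1.4]
opening: 0.029
t 12.37 pos [448.  258.7 200.7] yawX 0.072 tilt [0.0027 0.0014] open 29.0 F [ 0.3 -0.4 -1.4] q6 1.88
```

```bash
python3 -m crank '[[0,0,0,0,0,-15,1],[0,0,0,0,0,-30,1],[0,0,0,0,0,-30,1],[0,0,0,0,0,-30,1],[0,0,0,0,0,-10,1],[0,0,0,0,0,0,1],[0,0,0,0,0,0,1]]'; python3 - <<'E'
from h import *
go(614,87,310,0.07)
E
```

```text
t: 12.95
tool_pos: [0.4465, 0.258, 0.318]
tool_rot: [3.139, 0.113, -0.003]
contact_force: [0.6, -0.3, -0.7]
opening: 0.0291
t 12.95 pos [446.5 258.  318. ] yawX 0.072 tilt [-0.0017 -0.0005] open 29.1 F [ 0.6 -0.3 -0.7] q6 1.88
turn [0.    0.002 0.002]
shift in final axes [155.1 182.3   8. ]
shift tool now [154.8 182.6   7.8]
```

```bash
python3 -m crank '[[0,0,0,10,18,0,1],[0,0,0,22,27,-1,1],[0,0,0,24,28,-1,1],[0,0,0,24,28,-1,1],[0,0,0,24,28,-1,1],[0,0.005,0,22,25,-1,1],[0,0.005,0,13,13,0,1],[0,0,0,0,0,0,1]]'; python3 - <<'E'
from h import *
go(614,87,204,0.07)
E
```

```text
t: 13.62
tool_pos: [0.5986, 0.095, 0.3019]
tool_rot: [3.138, 0.121, -0.025]
contact_force: [-0.3, 0.6, -0.6]
opening: 0.0295
t 13.62 pos [598.6  95.  301.9] yawX 0.077 tilt [-0.0156 -0.0021] open 29.5 F [-0.3  0.6 -0.6] q6 1.53
turn [0.001 0.016 0.007]
shift in final axes [14.8  9.  97.9]
shift tool now [16.3  9.1 97.7]
```

```bash
python3 -m crank '[[0,0.016,0.007,14,9,0,1],[0,0,0,0,0,0,1],[0,0,0,0,0,20,1],[0,0,0,0,0,30,1],[0,-0.005,0,-2,0,20,1],[0,-0.005,0,-3,0,5,1],[0,0,0,0,0,0,1]]'; python3 - <<'E'
from h import *
go(614,87,204,0.07)
p=img("wrist");cv2.imwrite("pics/w7.png",p["image"][:,:,::-1])
E
```

```text
t: 14.2
tool_pos: [0.602, 0.0881, 0.211]
tool_rot: [-3.138, -0.109, 0.049]
contact_force: [0.1, 0.3, -0.7]
opening: 0.0289
t 14.20 pos [602.   88.1 211. ] yawX 0.069 tilt [-0.031   0.0001] open 28.9 F [ 0.1  0.3 -0.7] q6 1.52
turn [-0.002  0.031 -0.001]
shift in final axes [11.9  2.   7. ]
shift tool now [12.1  2.   6.6]
```

View pics/w7.png

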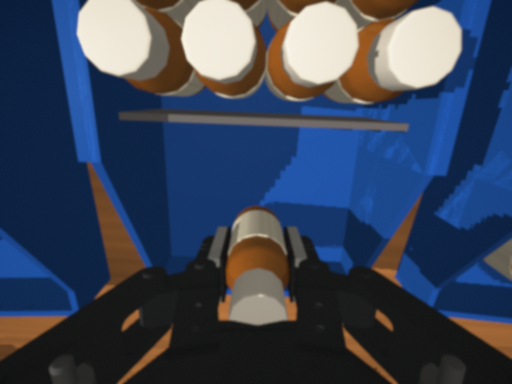

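```bash
python3 -m crank '[[0,0.03,0,9,1,-1,1],[0,0,0,0,0,0,1],[0,0,0,0,0,3,1],[0,0,0,0,0,2,1],[0,0,0,0,0,0,1]]'; python3 - <<'E'
from h import *
go(614,87,204,0.07)
E
```

```text
t: 14.67
tool_pos: [0.6112, 0.0895, 0.2106]
tool_rot: [-3.137, -0.112, -0.005]
contact_force: [-1.1, 1.2, -0.9]
opening: 0.0287
t 14.67 pos [611.2  89.5 210.6] yawX 0.071 tilt [0.0029 0.0026] open 28.7 F [-1.1  1.2 -0.9] q6 1.52
turn [-0.002 -0.003  0.001]
shift in final axes [2.7 2.7 6.6]
shift tool now [2.6 2.7 6.6]
```

```bash
python3 -m crank '[[0,-0.003,0,0,0,4,1],[0,0,0,0,0,3,1],[0,0,0,0,0,2,1]]'; python3 -m crank '[[0,0,0,0,0,2,1],[0,0,0,0,0,1,1]]'; python3 -m crank '[[0,0,0,0,0,2,1],[0,0,0,0,0,1,1]]'; python3 - <<'E'
from h import *
go(614,87,204,0.07)
E
```

```text
t: 14.92
tool_pos: [0.6116, 0.0896, 0.2029]
tool_rot: [-3.137, -0.112, -0.004]
contact_force: [-1.4, 1.0, 14.5]
opening: 0.029
t: 15.08
tool_pos: [0.6125, 0.0898, 0.203]
tool_rot: [-3.137, -0.112, -0.004]
contact_force: [-1.4, 0.3, 1.3]
opening: 0.029
t: 15.25
tool_pos: [0.6133, 0.0898, 0.203]
tool_rot: [-3.137, -0.112, -0.003]
contact_force: [-1.8, -0.3, 1.7]
opening: 0.029
t 15.25 pos [613.3  89.8 203. ] yawX 0.071 tilt [0.002  0.0024] open 29.0 F [-1.8 -0.3  1.7] q6 1.52
turn [-0.002 -0.002  0.001]
shift in final axes [ 0.5  2.9 -1. ]
shift tool now [ 0.5  2.9 -1. ]
```

In contact with the bin floor. I'll release gently and retreat.

```bash
python3 -m crank '[[0,0,0,0,0,0,0.15],[0,0,0,0,0,0,0],[0,0,0,0,0,0,-0.3],[0,0,0,0,0,0,-0.3],[0,0,0,0,0,-10,-0.3],[0,0,0,0,0,-25,-0.3],[0,0,0,0,0,-35,-0.3],[0,0,0,0,0,-35,-0.3]]'; python3 - <<'E'
from h import *
p=img("wrist");cv2.imwrite("pics/w8.png",p["image"][:,:,::-1])
go(457,75,320,0.07)
E
```

```text
t: 15.92
tool_pos: [0.6093, 0.0892, 0.2997]
tool_rot: [-3.137, -0.111, 0.032]
contact_force: [-0.4, -0.5, 0.2]
opening: 0.0553
t 15.97 pos [611.9  89.4 309.1] yawX 0.071 tilt [-0.0065  0.0022] open 55.0 F [4.5 0.4 4.9] q6 1.52
turn [-0.003  0.006  0.001]
shift in final axes [-155.6    3.5  -10.9]
shift tool now [-155.6    3.3   -9.9]
```

View pics/w8.png

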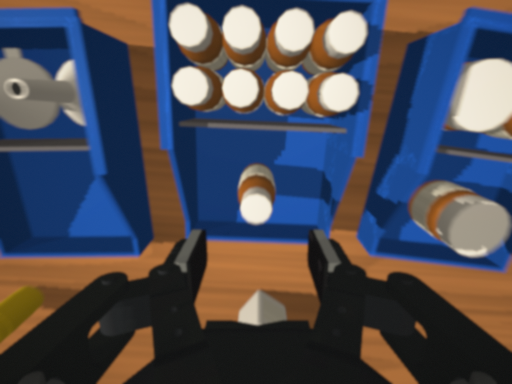

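The slim bottle is standing. Next is the square bottle.

```bash
python3 -m crank '[[0,0.006,0,-10,0,-15,-1],[0,0,0,-30,0,-10,-1],[0,0,0,-35,0,0,-1],[0,0,0,-35,0,0,-1],[0,0,0,-28,0,0,-1],[0,0,0,-10,0,0,-1],[0,0,0,0,0,0,-1]]'; python3 - <<'E'
from h import *
go(457,75,320,0.07)
p=img("wrist");cv2.imwrite("pics/w9.png",p["image"][:,:,::-1])
print([(r["centre"],round(r["confidence"],2)) for r in spotter.mark_of("square_mid",p)])
cv2.imwrite("pics/w9z.png",cv2.resize(p["image"][120:270,170:360,::-1],(760,600),interpolation=cv2.INTER_CUBIC))
E
```

```text
t: 16.55
tool_pos: [0.4611, 0.0783, 0.3452]
tool_rot: [-3.137, -0.111, -0.032]
contact_force: [0.2, 0.9, -0.2]
opening: 0.0855
t 16.55 pos [461.1  78.3 345.2] yawX 0.071 tilt [0.0205 0.003 ] open 85.5 F [ 0.2  0.9 -0.2] q6 1.51
turn [-0.002 -0.021  0.001]
shift in final axes [-4.3  3.  25.2]
shift tool now [-4.9  3.1 25.1]
[([0.4538, 0.0774, 0.0439], 0.69)]
```

View pics/w9z.png

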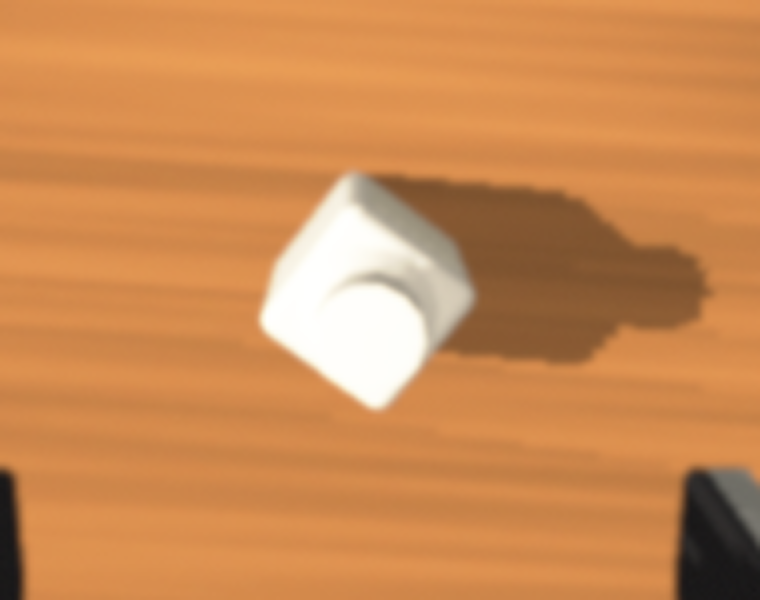

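The square bottle shows in the zoom with shoulder corners near (262,318), (378,408) and (472,295).

```bash
python3 - <<'E'
from h import *
p=img("wrist")
B=back(p,[[235.5,199.5],[264.5,222],[288,193.75]],.056)
print(B, np.linalg.norm(B[0]-B[1]),np.linalg.norm(B[2]-B[1]))
for a,b in((0,1),(1,2)):
    d=B[b]-B[a];print(np.arctan2(d[1],d[0]))
print((B[0]+B[2])/2)
st()
E
```

```text
[[0.4548427  0.09733734 0.056     ]
 [0.43345228 0.06723881 0.056     ]
 [0.46429638 0.04674306 0.056     ]] 0.036925214500864 0.03703288585390226
-2.188654231603545
-0.5864974035617893
[0.45956954 0.0720402  0.056     ]
t 16.70 pos [463.3  78.3 345.3] yawX 0.071 tilt [0.0209 0.003 ] open 85.5 F [ 0.6 -0.6  0.2] q6 1.51
```

```bash
python3 -m crank '[[0,-0.02,0.11,-3,4,0,-1],[0,0,0.115,0,0,0,-1],[0,0,0.115,0,0,0,-1],[0,0,0.115,0,0,0,-1],[0,0,0.115,0,0,0,-1],[0,0,0.09,0,0,0,-1],[0,0,0,0,0,0,-1]]'; python3 - <<'E'
from h import *
go(459,73,193,-0.6)
E
```

```text
t: 17.28
tool_pos: [0.4681, 0.0737, 0.3462]
tool_rot: [-2.988, 0.961, 0.001]
contact_force: [0.2, -0.3, 0.1]
opening: 0.0854
t 17.28 pos [468.1  73.7 346.2] yawX -0.622 tilt [0.0006 0.0028] open 85.4 F [ 0.2 -0.3  0.1] q6 2.19
turn [-0.003  0.001 -0.022]
shift in final axes [ -7.2   5.7 153.2]
shift tool now [ -6.9   6.3 153.2]
```

```bash
python3 -m crank '[[0,0,-0.02,-7,6,0,-1],[0,0,0,0,0,20,-1],[0,0,0,0,0,25,-1],[0,0,0,0,0,15,-1],[0,0,0,0,0,0,-1],[0,0,0,0,0,0,-1]]'; python3 - <<'E'
from h import *
go(459,73,193,-0.6)
p=img("wrist");cv2.imwrite("pics/w10.png",p["image"][:,:,::-1])
E
```

```text
t: 17.78
tool_pos: [0.4607, 0.0728, 0.2862]
tool_rot: [-3.006, 0.903, -0.003]
contact_force: [0.4, -0.2, 0.5]
opening: 0.0855
t 17.78 pos [460.7  72.8 286.2] yawX -0.583 tilt [0.0026 0.0027] open 85.5 F [ 0.4 -0.2  0.5] q6 2.15
turn [-0.004 -0.001  0.017]
shift in final axes [-1.5  0.8 93.2]
shift tool now [-1.6  1.2 93.2]
```

View pics/w10.png

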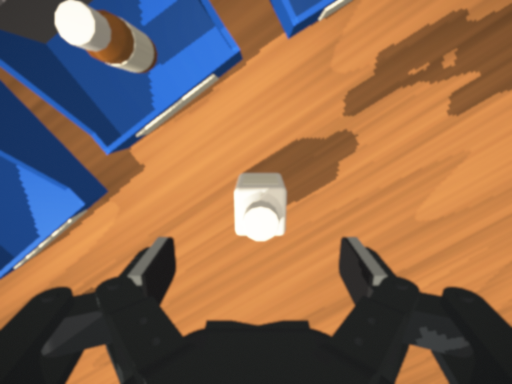

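The square bottle is aligned squarely between the jaws at (260,207). Descending.

```bash
python3 -m crank '[[0,0,0.012,-1,1,20,-1],[0,0,0,0,0,25,-1],[0,0,0,0,0,25,-1],[0,-0.005,0,-3,0,10,-1],[0,0,0,0,0,0,-1]]'; python3 - <<'E'
from h import *
go(459,73,193,-0.6)
E
```

```text
t: 18.25
tool_pos: [0.4612, 0.0745, 0.2125]
tool_rot: [-2.996, 0.912, -0.017]
contact_force: [-0.7, 0.1, 0.3]
opening: 0.0853
t 18.25 pos [461.2  74.5 212.5] yawX -0.591 tilt [0.0133 0.0057] open 85.3 F [-0.7  0.1  0.3] q6 2.16
turn [-0.012 -0.008  0.009]
shift in final axes [-1.   2.5 19.5]
shift tool now [-1.2  2.8 19.5]
```

```bash
python3 -m crank '[[-0.012,-0.008,0.009,-1,2,5,-1],[0,0,0,0,0,8,-1],[0,0,0,0,0,6,-1],[0,0,0,0,0,0,-1],[0,0,0,0,0,0,-0.2],[0,0,0,0,0,0,0.2],[0,0,0,0,0,0,1],[0,0,0,0,0,0,1]]' 40; python3 -m crank '[[0,0,0,0,0,0,1],[0,0,0,0,0,0,1]]'; python3 - <<'E'
from h import *
go(459,73,193,-0.6)
E
```

```text
t: 18.92
tool_pos: [0.4624, 0.0734, 0.1987]
tool_rot: [-3.0, 0.926, -0.013]
contact_force: [-5.2, -2.7, 12.4]
opening: 0.0392
t: 19.08
tool_pos: [0.4626, 0.0734, 0.1991]
tool_rot: [-3.0, 0.926, -0.014]
contact_force: [-0.2, 0.5, -2.3]
opening: 0.0394
t 19.08 pos [462.6  73.4 199.1] yawX -0.599 tilt [ 0.0092 -0.001 ] open 39.4 F [-0.2  0.5 -2.3] q6 2.17
turn [-0.004 -0.008  0.001]
shift in final axes [-2.7  2.3  6.1]
shift tool now [-2.8  2.4  6.1]
```

```bash
python3 -m crank '[[0,0,0,0,0,-15,1],[0,0,0,0,0,-30,1],[0,0,0,0,0,-30,1],[0,0,0,0,0,-30,1],[0,0,0,0,0,-10,1],[0,0,-0.1,0,0,0,1],[0,0,-0.11,0,0,0,1],[0,0,-0.11,0,0,0,1]]'; python3 - <<'E'
from h import *
go(459,-200,310,-0.07)
p=img("wrist");cv2.imwrite("pics/w11.png",p["image"][:,:,::-1])
E
```

```text
t: 19.75
tool_pos: [0.4591, 0.0737, 0.3139]
tool_rot: [-3.113, 0.418, -0.001]
contact_force: [-0.2, -0.6, -1.5]
opening: 0.0394
t 19.75 pos [459.1  73.7 313.9] yawX -0.267 tilt [0.001  0.0002] open 39.4 F [-0.2 -0.6 -1.5] q6 1.84
turn [-0.    -0.001 -0.197]
shift in final axes [ 19.  273.    3.9]
shift tool now [ 72.1 264.    3.9]
```

View pics/w11.png

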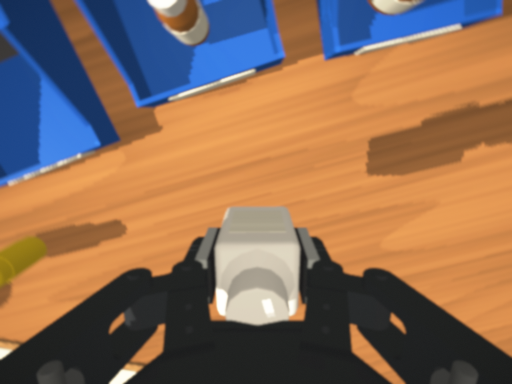

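```bash
python3 -m crank '[[0,0,-0.1,3,15,0,1],[0,0,-0.08,10,30,0,1],[0,0,0,14,34,0,1],[0,0,0,14,34,0,1],[0,0,0,14,34,0,1],[0,0,0,14,34,0,1],[0,0,0,14,34,-1,1],[0,0,0,14,34,-1,1]]'; python3 - <<'E'
from h import *
go(582,-268,310,-0.07)
E
```

```text
t: 20.47
tool_pos: [0.5286, -0.1869, 0.3033]
tool_rot: [-3.131, 0.128, 0.017]
contact_force: [0.9, 0.8, -1.6]
opening: 0.0394
t 20.47 pos [ 528.6 -186.9  303.3] yawX -0.082 tilt [-0.0108  0.0079] open 39.4 F [ 0.9  0.8 -1.6] q6 1.18
turn [-0.007  0.011 -0.012]
shift in final axes [58.9 77.1 -6.7]
shift tool now [59.7 76.4 -7.9]
```

```bash
python3 -m crank '[[-0.006,0.01,-0.01,14,26,-4,1],[0,0,0,17,26,-3,1],[0,0,0,17,16,-3,1],[0,0.006,0,8,3,0,1],[0,0,0,0,0,0,1],[0,0,0,0,0,0,1]]'; python3 - <<'E'
from h import *
go(582,-268,202,-0.07)
p=img("wrist");cv2.imwrite("pics/w12.png",p["image"][:,:,::-1])
print([(r["centre"],round(r["confidence"],2)) for r in spotter.mark_of("bay_square",p)])
E
```

```text
t: 20.97
tool_pos: [0.5793, -0.2729, 0.303]
tool_rot: [-3.133, 0.147, 0.007]
contact_force: [-0.3, -0.0, -0.9]
opening: 0.0396
t 20.97 pos [ 579.3 -272.9  303. ] yawX -0.094 tilt [-0.0041  0.0051] open 39.6 F [-0.3 -0.  -0.9] q6 1.11
turn [-0.005  0.004 -0.024]
shift in final axes [  2.3  -5.1 101. ]
shift tool now [  2.7  -4.7 101. ]
[([0.5837, -0.2673, 0.0034], 0.68)]
```

View pics/w12.png

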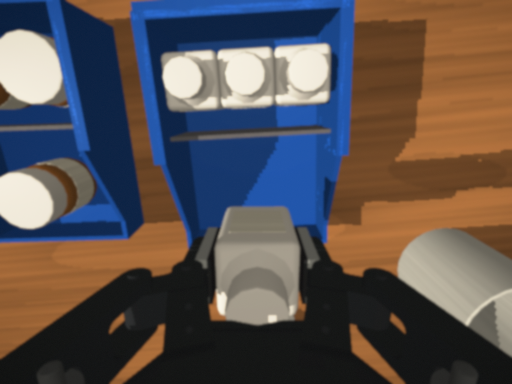

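```bash
python3 -m crank '[[-0.005,0.004,-0.03,3,-5,0,1],[0,0,0,0,0,15,1],[0,0,0,0,0,30,1],[0,-0.003,0,-1,0,30,1],[0,0,0,0,0,10,1],[0,0,0,0,0,0,1],[0,0,0,0,0,0,1]]'; python3 - <<'E'
from h import *
go(582,-268,202,-0.06)
E
```

```text
t: 21.65
tool_pos: [0.5803, -0.2599, 0.2139]
tool_rot: [3.14, -0.083, -0.004]
contact_force: [0.1, -0.6, -1.1]
opening: 0.0396
t 21.65 pos [ 580.3 -259.9  213.9] yawX -0.053 tilt [-0.0025 -0.0002] open 39.6 F [ 0.1 -0.6 -1.1] q6 1.09
turn [0.    0.002 0.007]
shift in final axes [ 2.2  7.9 11.9]
shift tool now [ 2.2  7.9 11.9]
```

```bash
python3 -m crank '[[0,0,0,2,7,0,1],[0,0,0,0,0,0,1],[0,0,0,0,0,4,1],[0,0,0,0,0,4,1],[0,0,0,0,0,0,1]]'; python3 -m crank '[[0,0,0,0,0,3,1],[0,0,0,0,0,2,1]]'; python3 - <<'E'
from h import *
go(582,-268,202,-0.06)
E
```

```text
t: 22.07
tool_pos: [0.584, -0.2687, 0.2112]
tool_rot: [3.136, -0.082, 0.009]
contact_force: [-1.1, 0.5, -2.0]
opening: 0.0393
t: 22.23
tool_pos: [0.5846, -0.2692, 0.2074]
tool_rot: [3.134, -0.082, 0.013]
contact_force: [-0.4, 0.2, -1.3]
opening: 0.0392
t 22.23 pos [ 584.6 -269.2  207.4] yawX -0.052 tilt [ 0.0079 -0.0065] open 39.2 F [-0.4  0.2 -1.3] q6 1.08
turn [ 0.006 -0.008  0.007]
shift in final axes [-2.6 -1.1  5.4]
shift tool now [-2.7 -1.1  5.4]
```

```bash
python3 -m crank '[[0.006,-0.008,0,-1,0,3,1],[0,0,0,0,0,2,1]]'; python3 -m crank '[[0,0,0,0,0,2.5,1],[0,0,0,0,0,0,1]]';  python3 -m crank '[[0,0,0,0,0,2,1],[0,0,0,0,0,0,1]]'; python3 - <<'E'
from h import *
go(582,-268,202,-0.06)
E
```

```text
t: 22.4
tool_pos: [0.5837, -0.2692, 0.2023]
tool_rot: [-3.14, 0.082, -0.0]
contact_force: [-0.3, -0.1, -2.0]
opening: 0.0394
t: 22.57
tool_pos: [0.5843, -0.2696, 0.2025]
tool_rot: [-3.14, 0.082, 0.001]
contact_force: [0.9, -0.2, -1.1]
opening: 0.0394
t: 22.73
tool_pos: [0.5849, -0.27, 0.2021]
tool_rot: [3.14, -0.082, 0.002]
contact_force: [-0.1, -1.0, -2.4]
opening: 0.0394
t 22.73 pos [ 584.9 -270.   202.1] yawX -0.052 tilt [ 0.0015 -0.0006] open 39.4 F [-0.1 -1.  -2.4] q6 1.08
turn [ 0.    -0.001  0.008]
shift in final axes [-3.  -1.8  0.1]
shift tool now [-3.  -1.8  0.1]
```

```bash
python3 -m crank '[[0,0,0,0,0,3,1],[0,0,0,0,0,1,1]]'; python3 -m crank '[[0,0,0,0,0,2,1],[0,0,0,0,0,1,1]]'; python3 - <<'E'
from h import *
st()
E
```

```text
t: 22.9
tool_pos: [0.5858, -0.2705, 0.2019]
tool_rot: [3.14, -0.082, 0.003]
contact_force: [0.2, -0.2, -0.2]
opening: 0.0395
t: 23.07
tool_pos: [0.5863, -0.2707, 0.2018]
tool_rot: [3.14, -0.081, 0.001]
contact_force: [-2.2, 1.0, 3.6]
opening: 0.0397
t 23.07 pos [ 586.3 -270.7  201.8] yawX -0.052 tilt [ 0.0006 -0.0003] open 39.7 F [-2.2  1.   3.6] q6 1.07
```

Touching down. Release and retreat.

```bash
python3 -m crank '[[0,0,0,0,0,0,-0.1],[0,0,0,0,0,0,-0.3],[0,0,0,0,0,0,-0.4],[0,0,0,0,0,0,-0.4],[0,0,0,0,0,-10,-0.4],[0,0,0,0,0,-25,-0.4],[0,0,0,0,0,-35,-0.4],[0,0,0,0,0,-35,-0.4]]'; python3 - <<'E'
from h import *
p=img("wrist");cv2.imwrite("pics/w13.png",p["image"][:,:,::-1])
go(408,-270,350,-0.05)
E
```

```text
t: 23.73
tool_pos: [0.5829, -0.2687, 0.2971]
tool_rot: [-3.13, 0.081, 0.029]
contact_force: [0.8, -1.3, 0.1]
opening: 0.0601
t 23.78 pos [ 585.1 -270.   306.7] yawX -0.052 tilt [-0.0064  0.0041] open 59.8 F [ 3.3 -2.1  4.3] q6 1.07
turn [-0.004  0.007 -0.002]
shift in final axes [-176.9    8.9  -43.3]
shift tool now [-177.2    9.   -42.1]
```

View pics/w13.png

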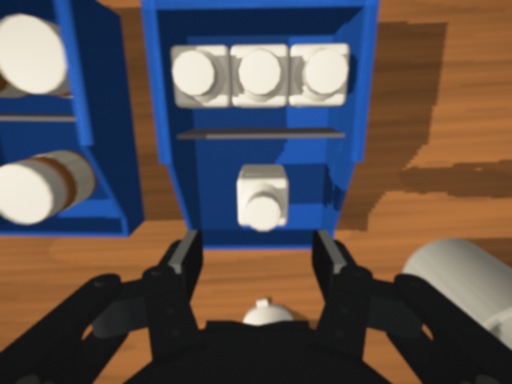

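The square bottle is standing, and the funnel is the last one.

```bash
python3 -m crank '[[0,0.007,0,-10,2,-25,-0.4],[0,0,0,-30,2,-20,-0.4],[0,0,0,-36,2,-5,-0.4],[0,0,0,-36,2,0,-0.4],[0,0,0,-36,2,0,-0.4],[0,0,0,-20,0,0,-0.4],[0,0,0,-5,0,0,-0.4],[0,0,0,0,0,0,-0.4]]'; python3 - <<'E'
from h import *
go(408,-270,350,-0.05)
p=img("wrist");cv2.imwrite("pics/w14.png",p["image"][:,:,::-1])
print([(r["centre"],round(r["confidence"],2)) for r in spotter.mark_of("funnel_mid",p)])
E
```

```text
t: 24.45
tool_pos: [0.4074, -0.2715, 0.3698]
tool_rot: [3.13, -0.077, 0.03]
contact_force: [0.7, -1.0, 0.6]
opening: 0.0601
t 24.45 pos [ 407.4 -271.5  369.8] yawX -0.049 tilt [ 0.0189 -0.0107] open 60.1 F [ 0.7 -1.   0.6] q6 0.88
turn [ 0.01  -0.019  0.001]
shift in final axes [ 0.5 -1.5 19.8]
shift tool now [ 0.1 -1.7 19.8]
[]
```

View pics/w14.png

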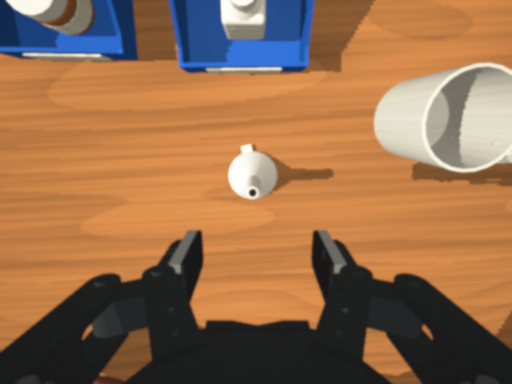

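```bash
python3 -m crank '[[0.01,-0.02,0,0,0,5,-0.4],[0,0,0,0,0,20,-0.4],[0,0,0,0,0,20,-0.4],[0,-0.005,0,-2,0,5,-0.4],[0,0,0,0,0,0,-0.4]]'; python3 - <<'E'
from h import *
st()
p=img("wrist");cv2.imwrite("pics/w15.png",p["image"][:,:,::-1])
im=p["image"][120:300,200:320];g=cv2.cvtColor(im,cv2.COLOR_RGB2GRAY)
ys,xs=np.nonzero(g<60)
k=ys<110
print(xs[k].mean()+200,ys[k].mean()+120,k.sum(),back(p,[[xs[k].mean()+200,ys[k].mean()+120]],.084))
print([(r["centre"],round(r["confidence"],2)) for r in spotter.mark_of("funnel_mid",p)])
E
```

```text
t: 24.97
tool_pos: [0.4117, -0.272, 0.3184]
tool_rot: [-3.139, 0.069, 0.012]
contact_force: [-0.4, -0.2, 0.2]
opening: 0.0601
t 24.97 pos [ 411.7 -272.   318.4] yawX -0.044 tilt [-0.0079  0.0025] open 60.1 F [-0.4 -0.2  0.2] q6 0.88
254.78571428571428 207.5 28 [[ 0.40867664 -0.27149623  0.084     ]]
[([0.4042, -0.2707, 0.0425], 0.83)]
```

View pics/w15.png

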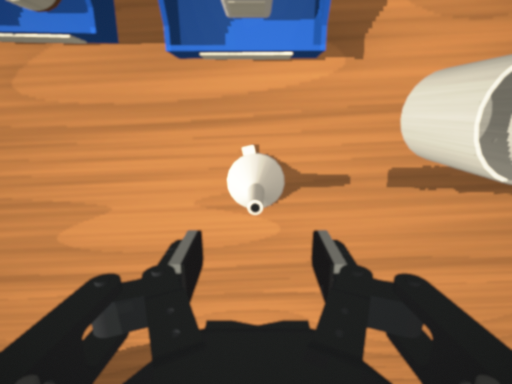

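The spout tip is at (255,207), which puts it at world (0.4085,-0.2715). Descending to TCP z = 0.219.

```bash
python3 -m crank '[[0,0.008,0,-4,0,10,-0.4],[0,0,0,0,0,20,-0.4],[0,0,0,0,0,25,-0.4],[0,-0.005,0,-2,0,15,-0.4],[0,0,0,0,0,5,-0.4],[0,0,0,0,0,0,-0.4]]'; python3 - <<'E'
from h import *
go(408.5,-271.5,219,-0.05)
E
```

```text
t: 25.57
tool_pos: [0.408, -0.2738, 0.2472]
tool_rot: [3.134, -0.067, 0.012]
contact_force: [0.3, 0.4, -0.7]
opening: 0.0598
t 25.57 pos [ 408.  -273.8  247.2] yawX -0.043 tilt [ 0.0076 -0.0073] open 59.8 F [ 0.3  0.4 -0.7] q6 0.87
turn [ 0.007 -0.008  0.007]
shift in final axes [ 0.4 -2.3 28.2]
shift tool now [ 0.2 -2.5 28.2]
```

```bash
python3 -m crank '[[0.007,-0.008,0,0,-2,5,-0.4],[0,0,0,0,0,12,-0.4],[0,-0.003,0,-1,0,9,-0.4],[0,0,0,0,0,0,-0.4],[0,0,0,0,0,0,-0.4]]'; python3 - <<'E'
from h import *
go(408.5,-271.5,219,-0.05)
E
```

```text
t: 25.98
tool_pos: [0.4082, -0.2727, 0.2223]
tool_rot: [3.138, -0.067, 0.002]
contact_force: [0.8, 0.1, 1.5]
opening: 0.06
t 25.98 pos [ 408.2 -272.7  222.3] yawX -0.043 tilt [ 0.001  -0.0033] open 60.0 F [0.8 0.1 1.5] q6 0.87
turn [ 0.003 -0.001  0.007]
shift in final axes [ 0.2 -1.2  3.3]
shift tool now [ 0.2 -1.2  3.3]
```

```bash
python3 -m crank '[[0.003,0,0,0,-1,3,0],[0,0,0,0,0,0,0.4],[0,0,0,0,0,0,0.6],[0,0,0,0,0,0,1],[0,0,0,0,0,0,1],[0,0,0,0,0,0,1],[0,0,0,0,0,0,1]]' 25; python3 - <<'E'
from h import *
st()
E
```

```text
t: 26.57
tool_pos: [0.4089, -0.272, 0.2204]
tool_rot: [3.139, -0.067, 0.005]
contact_force: [0.8, -0.1, -0.2]
opening: 0.0138
t 26.57 pos [ 408.9 -272.   220.4] yawX -0.043 tilt [ 0.0032 -0.0016] open 13.8 F [ 0.8 -0.1 -0.2] q6 0.87
```

```bash
python3 -m crank '[[0,0,0,0,0,-12,1],[0,0,0,0,0,-25,1],[0,0,0,0,0,-30,1],[0,0,0,0,0,-30,1],[0,0,0,0,0,-20,1],[0,0,0,0,0,0,1],[0,0,-0.06,0,-10,0,1],[0,0,-0.06,0,-20,0,1]]'; python3 - <<'E'
from h import *
go(586,264,340,0.08)
p=img("wrist");cv2.imwrite("pics/w16.png",p["image"][:,:,::-1])
E
```

```text
t: 27.23
tool_pos: [0.4079, -0.2428, 0.3477]
tool_rot: [3.135, 0.122, 0.007]
contact_force: [-0.6, 0.8, 0.1]
opening: 0.0137
t 27.23 pos [ 407.9 -242.8  347.7] yawX 0.078 tilt [ 0.0045 -0.004 ] open 13.7 F [-0.6  0.8  0.1] q6 0.80
turn [ 0.004 -0.004 -0.002]
shift in final axes [ 218.  -490.9    7.7]
shift tool now [ 216.9 -491.5    6.5]
```

View pics/w16.png

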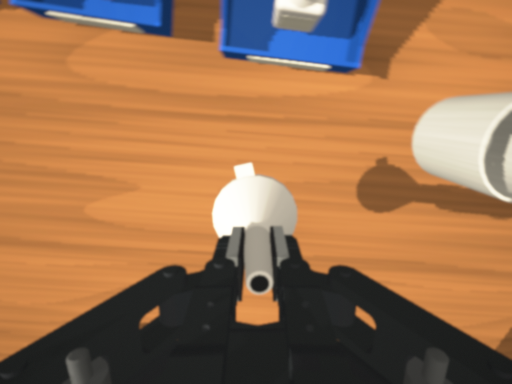

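The funnel is held by the spout, vertical. Crossing to its bin, clear of all stock.

```bash
python3 -m crank '[[0,0,0,5,-25,0,1],[0,0,0,10,-34,0,1],[0,0,0,12,-35,0,1],[0,0,0,12,-35,0,1],[0,0,0,14,-35,0,1],[0,0,0,14,-35,0,1],[0,0,0,16,-35,-1,1],[0,0,0,16,-35,-1,1]]'; python3 - <<'E'
from h import *
go(586,264,340,0.08)
E
```

```text
t: 27.95
tool_pos: [0.4846, 0.0428, 0.3456]
tool_rot: [3.136, 0.102, 0.002]
contact_force: [2.3, -0.2, 0.5]
opening: 0.014
t 27.95 pos [484.6  42.8 345.6] yawX 0.065 tilt [ 0.0015 -0.0035] open 14.0 F [ 2.3 -0.2  0.5] q6 1.44
turn [ 0.004 -0.001 -0.015]
shift in final axes [ 118.8 -212.4    5.6]
shift tool now [ 115.6 -214.1    5. ]
```

```bash
python3 -m crank '[[0,0,-0.01,18,-34,-1,1],[0,0,0,18,-34,-1,1],[0,0,0,18,-34,-1,1],[0,0,0,18,-34,-1,1],[0,0,0,18,-32,-1,1],[0,0.005,0,14,-20,0,1],[0,0.005,0,5,-5,0,1],[0,0,0,0,0,0,1]]'; python3 - <<'E'
from h import *
go(586,264,223,0.08)
p=img("wrist");cv2.imwrite("pics/w17.png",p["image"][:,:,::-1])
print([(r["centre"],round(r["confidence"],2)) for r in spotter.mark_of("bay_funnel",p)])
E
```

```text
t: 28.62
tool_pos: [0.581, 0.2609, 0.3438]
tool_rot: [3.135, 0.127, 0.009]
contact_force: [0.3, 0.3, -0.4]
opening: 0.014
t 28.62 pos [581.  260.9 343.8] yawX 0.081 tilt [ 0.0062 -0.0042] open 14.0 F [ 0.3  0.3 -0.4] q6 1.80
turn [ 0.005 -0.006  0.001]
shift in final axes [  5.3  -2.7 120.8]
shift tool now [  4.6  -3.3 120.8]
[([0.5878, 0.2643, 0.0051], 0.78)]
```

View pics/w17.png

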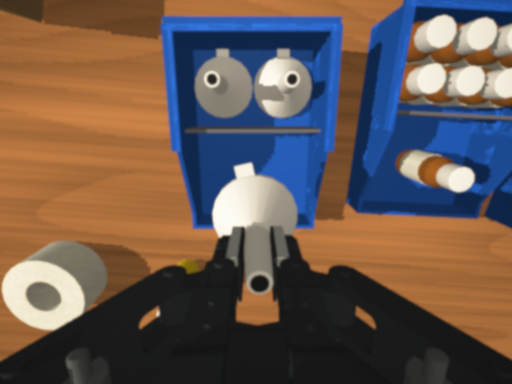

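```bash
python3 -m crank '[[0.005,-0.006,0,5,-3,5,1],[0,0,0,0,0,20,1],[0,0,0,0,0,30,1],[0,-0.003,0,-1,0,30,1],[0,0,0,-1,0,15,1],[0,0,0,0,0,0,1],[0,0,0,0,0,0,1]]'; python3 - <<'E'
from h import *
go(586,264,223,0.08)
E
```

```text
t: 29.3
tool_pos: [0.5832, 0.2533, 0.2418]
tool_rot: [-3.14, -0.106, 0.004]
contact_force: [0.9, -0.1, 0.3]
opening: 0.0138
t 29.30 pos [583.2 253.3 241.8] yawX 0.067 tilt [-0.0027  0.0001] open 13.8 F [ 0.9 -0.1  0.3] q6 1.80
turn [-0.     0.003 -0.013]
shift in final axes [  3.7 -10.4  18.8]
shift tool now [  3.6 -10.5  18.8]
```

```bash
python3 -m crank '[[0,0,-0.012,3,-9,0,1],[0,0,0,0,0,0,1],[0,0,0,0,0,6,1],[0,0,0,0,0,6,1],[0,0,0,0,0,0,1]]';  python3 -m crank '[[0,0,0,0,0,3,1],[0,0,0,0,0,2,1]]'; python3 - <<'E'
from h import *
go(586,264,223,0.08)
E
```

```text
t: 29.72
tool_pos: [0.5879, 0.2624, 0.2348]
tool_rot: [-3.137, -0.122, -0.009]
contact_force: [-1.1, -0.2, -0.9]
opening: 0.0139
t: 29.88
tool_pos: [0.5883, 0.2627, 0.2307]
tool_rot: [-3.136, -0.123, -0.012]
contact_force: [-0.8, -0.3, 0.6]
opening: 0.0139
t 29.88 pos [588.3 262.7 230.7] yawX 0.078 tilt [0.0077 0.0035] open 13.9 F [-0.8 -0.3  0.6] q6 1.80
turn [-0.003 -0.008 -0.002]
shift in final axes [-2.2 -1.5  7.7]
shift tool now [-2.3 -1.4  7.7]
```

```bash
python3 -m crank '[[-0.003,-0.008,0,-1,0,3,1],[0,0,0,0,0,3,1]]';  python3 -m crank '[[0,0,0,0,0,2.5,1],[0,0,0,0,0,1,1]]';  python3 -m crank '[[0,0,0,0,0,2.5,1],[0,0,0,0,0,1,1]]'; python3 - <<'E'
from h import *
go(586,264,223,0.08)
E
```

```text
t: 30.05
tool_pos: [0.5875, 0.2628, 0.2248]
tool_rot: [3.139, 0.123, 0.0]
contact_force: [1.3, -0.0, -0.5]
opening: 0.0138
t: 30.22
tool_pos: [0.5878, 0.2633, 0.222]
tool_rot: [-3.138, -0.123, -0.002]
contact_force: [-2.9, 0.2, 8.5]
opening: 0.014
t: 30.38
tool_pos: [0.5887, 0.264, 0.222]
tool_rot: [-3.137, -0.124, -0.004]
contact_force: [-0.5, -0.8, 0.8]
opening: 0.0137
t 30.38 pos [588.7 264.  222. ] yawX 0.079 tilt [0.0025 0.002 ] open 13.7 F [-0.5 -0.8  0.8] q6 1.80
turn [-0.002 -0.003 -0.001]
shift in final axes [-2.7 -0.2 -1. ]
shift tool now [-2.7 -0.2 -1. ]
```

Contact. Release, lift, and check.

```bash
python3 -m crank '[[0,0,0,0,0,0,0.5],[0,0,0,0,0,0,0.2],[0,0,0,0,0,0,0],[0,0,0,0,0,0,0],[0,0,0,0,0,-10,0],[0,0,0,0,0,-25,0],[0,0,0,0,0,-35,0],[0,0,0,0,0,-40,0]]'; python3 -m crank '[[0,0,0,-10,0,-30,0],[0,0,0,-20,0,-20,0],[0,0,0,-30,0,0,0],[0,0,0,-30,0,0,0],[0,0,0,-30,0,0,0],[0,0,0,-20,0,0,0],[0,0,0,0,0,0,0],[0,0,0,0,0,0,0]]'; python3 - <<'E'
from h import *
st()
for n in ("wrist","top","side"):
    p=img(n); im=p["image"][:,:,::-1]
    if n=="top": im=cv2.resize(im[110:240,80:430],(800,297),interpolation=cv2.INTER_CUBIC)
    if n=="side": im=cv2.resize(im[130:350,130:330],(600,600*220//200*1)[:2],interpolation=cv2.INTER_CUBIC) if False else cv2.resize(im[130:350,130:330],(540,594),interpolation=cv2.INTER_CUBIC)
    cv2.imwrite(f"pics/end_{n}.png",im)
    if n!="wrist":
      for q in ["jar_mid","slim_mid","square_mid","funnel_mid","bay_jar","bay_slim","bay_square","bay_funnel","roll_mid","jug_mid"]:
        print(n,q,[(r["centre"],round(r["confidence"],2)) for r in spotter.mark_of(q,p)])
E
```

```text
t: 31.05
tool_pos: [0.585, 0.2624, 0.3221]
tool_rot: [3.134, 0.123, -0.034]
contact_force: [0.7, 0.3, -0.2]
opening: 0.0425
t: 31.72
tool_pos: [0.4427, 0.2512, 0.3957]
tool_rot: [-3.135, -0.121, -0.01]
contact_force: [-0.7, -0.5, 1.0]
opening: 0.0427
t 31.72 pos [442.7 251.2 395.7] yawX 0.077 tilt [0.0061 0.0045] open 42.7 F [-0.7 -0.5  1. ] q6 1.86
top jar_mid [([0.5998, -0.0875, 0.0315], 0.68)]
top slim_mid [([0.6124, 0.0903, 0.0428], 0.67), ([0.4539, 0.3386, 0.0423], 0.44)]
top square_mid [([0.5795, -0.2699, 0.0392], 0.72)]
top funnel_mid [([0.5876, 0.2647, 0.0468], 0.81), ([0.6034, -0.0876, 0.0012], 0.62), ([0.5834, -0.2748, -0.0005], 0.25)]
top bay_jar []
top bay_slim [([0.6158, 0.0871, 0.0034], 0.57), ([0.602, -0.0909, 0.0369], 0.47)]
top bay_square [([0.5824, -0.2717, 0.0067], 0.77)]
top bay_funnel [([0.5862, 0.2654, 0.0053], 0.63), ([0.5783, -0.2712, 0.0391], 0.27)]
top roll_mid [([0.4391, 0.4877, 0.0204], 0.93), ([0.6167, 0.0893, 0.003], 0.18)]
top jug_mid [([0.4678, -0.4598, 0.0476], 0.77)]
side jar_mid [([0.598, -0.084, 0.034], 0.47), ([0.5908, 0.2651, 0.0464], 0.19)]
side slim_mid [([0.614, 0.0864, 0.0495], 0.73), ([0.4517, 0.3336, 0.043], 0.6)]
side square_mid [([0.5814, -0.2706, 0.0413], 0.44)]
side funnel_mid [([0.5898, 0.2643, 0.0472], 0.74)]
side bay_jar [([0.6035, -0.0867, -0.0012], 0.75)]
side bay_slim [([0.6146, 0.0857, 0.0014], 0.58)]
side bay_square [([0.5792, -0.2686, 0.0066], 0.73), ([0.6027, -0.0864, -0.0025], 0.24)]
side bay_funnel [([0.5885, 0.2666, 0.0046], 0.56)]
side roll_mid [([0.5894, 0.2639, 0.0049], 0.66), ([0.4418, 0.4872, 0.029], 0.64), ([0.5837, -0.2691, 0.0067], 0.21)]
side jug_mid [([0.4657, -0.4645, 0.0467], 0.68)]
```

View pics/end_wrist.png

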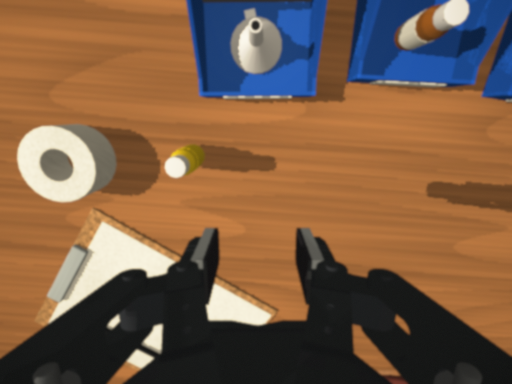

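View pics/end_top.png

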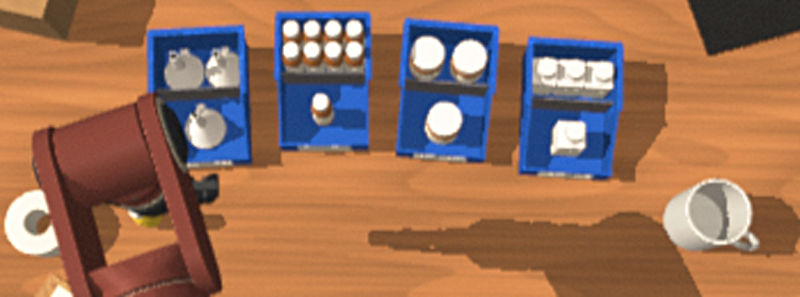

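View pics/end_side.png

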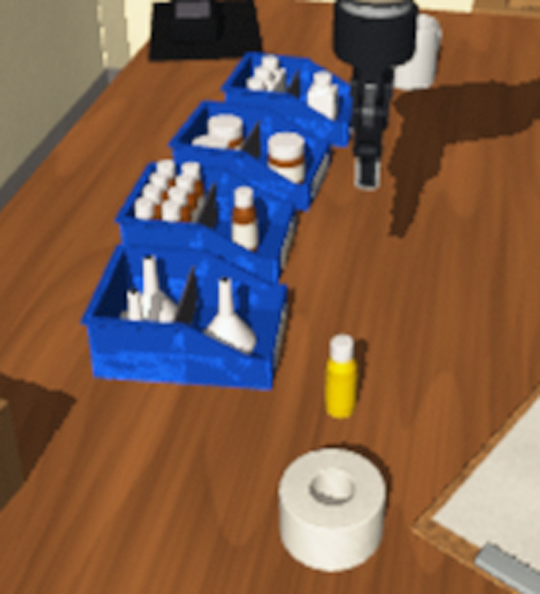

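All four stand upright in the front compartments of their own bins. The bins, roll, jug and yellow bottle are within measuring error of where they started, so I'm handing in.

```bash
python3 -c "
from station import ctrl
print(ctrl.finish_job())"
```

```text
the job is handed in; nothing more can be done
None
```

All four products are back in their own bins, and the job was handed in at about 32 s of robot time. I moved the jar, slim bottle, square bottle and funnel in that order. Each one was lowered until it touched the floor of its bin's front compartment, then released.

**Placement:** the last wrist, top and side pictures show all four upright (the funnel mouth down), with the gripper clear of everything. The networks put each product within about 6 mm of its compartment centre.

**Left in place:** the bins, label roll, jug and yellow look-alike bottle read within about 6 mm of their first measured positions, which is close to the networks' own error.

**Forces:** the highest wrist force I read was about 14.5 N, at a touchdown.

**Checks that disagreed:**
- In the last top view the network did not find `bay_jar`. The side view found it in place, and it is plainly visible in the top picture.
- The networks gave a few wrong extra matches, such as `roll_mid` in the funnel bin, and the pictures rule these out.

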